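# Take the signal lamp out of the vise and pack it

### The job

The overhauled signal lamp is still clamped in the small vise under the work light: slide the vise jaw fully back to its stop by its knob, leave it there, then lift the lamp out and stand it upright on the lift floor inside the grey tote. The lift floor sits at a different height each time, so feel for it: do not drop the lamp onto it or press the lamp down hard. Do not disturb the other instruments or press the red button.

Things in the scene. Friction and masses are not known exactly. Their poses are not given: they have to be found in the camera images.
- vise: Small bench vise, fixed, grey base 135 x 230 x 22 mm. Origin on its underside, below the lamp's place; x points roughly away from the robot, y along the slide, z up. Bed at z = 22 mm, between rails 8 mm high with inner faces at x = -40 and +40 mm. Fixed jaw: face at y = -31 mm, top at z = 50 mm, x -40 to +40 mm. End block of the slide: y 113 to 125 mm, top at z = 50 mm.
- light_edge (a point): Middle of the lower front edge of the fixed work-light bar over the vise. The bar covers vise x 8 to 43, y -93 to 113, z 200 to 220 mm, on two 12 mm posts at x = 60, y = -85 and 105 mm. It leaves no room above the lamp for an upright gripper: take the lamp with the tool leaning about 30 to 40 degrees, from the open -x side. Axes as the vise.
- vise_jaw (a joint): Sliding jaw: 0 = closed on the lamp, 0.035 (m) = fully back at its stop, towards +y of the vise. Slides stiffly (some 6 N), stays where left. Closed, it fills y 31 to 67, x -40 to 40 mm, top at z = 50 mm, and its lip (z 36 to 50 mm) reaches over the lamp's foot to y = 22.5 mm, so the lamp cannot be lifted until the jaw is back.
- jaw_knob (a point): Centre of the top face of the jaw's upright black knob, on an arm on the robot side of the jaw. Knob 22 mm diameter, 78 to 104 mm above the shelf, on a 14 mm stem down to the arm, whose top is 49 mm above the shelf. At x = -87, y = 52 mm of the vise when closed; moves with the jaw. Axes as the vise.
- lamp: Cast-aluminium signal lamp, about 0.4 kg, 90 mm high. Origin at the centre of its underside, z up. Foot 56 (x) x 60 (y) x 12 mm; housing 44 (x) x 40 (y) mm from z = 12 to 86 mm, low fins on top; round lens on its +x side (36 mm diameter at z = 58 mm, 9 mm proud). Grip its flat sides y = +-20 mm at z 45 to 80 mm, above the jaws. In the vise: axes as the vise, underside at z = 22 mm.
- tote: Open grey plastic tote, fixed, outside 158 x 158 mm, walls 4 mm thick and 60 mm high. Origin at the centre of its underside, z up. Inside is a black lift floor, a level plate that fills it; its top is anywhere from 9 to 44 mm above the tote's underside, different each time, not measured. It is stiff and holds still under the lamp's weight.
- anemometer: Bystander: chrome anemometer head, three cups on a hub, standing 79 mm high, about 100 mm across. Origin at the centre of its underside. Leave alone.
- dosimeter: Bystander: grey plastic dosimeter lying flat, 85 x 52 x 20 mm. Origin at the centre of its underside. Leave alone.
- plug: Bystander: brass contact plug standing upright, 36 mm diameter, 58 mm high. Origin at the centre of its underside. Leave alone.
- call_button_top (a point): Centre of the top of the red push button on the cream steel control box (90 x 120 x 60 mm, fixed, the button in the middle of its top). Do not press.
- call_button (a joint): Travel of the red button, 0 = up, 0.006 m = pressed fully down.
Things that resemble listed ones, but are neither listed nor needed, are in the scene too. What is shaped like the lamp but green is not meant.

How it is judged:
On the way, in this order (a step that is already met when the one before it is completed fails the run):
1. the jaw is fully back at its stop while the lamp still stands on the bed of the vise (value of joint vise_jaw above 0.031 m and z of lamp in the frame of vise below 0.03 m), for 0.2 s.
2. the lamp is lifted clear of the vise jaws (z of lamp in the frame of vise above 0.06 m), for 0.1 s.
At the end, for the whole second after the job is handed in: The lamp stands upright (within 0.1 rad) and at rest on the lift floor inside the tote (its centre within 50 mm of the tote's in x and y, underside 4 to 52 mm above the tote's), and the vise jaw is still fully back (over 31 of its 35 mm) (x of lamp in the frame of tote between -0.05 and 0.05 m and y of lamp in the frame of tote between -0.05 and 0.05 m and z of lamp in the frame of tote between 0.004 and 0.052 m and angle between lamp's own z axis and vertical below 0.1 rad and linear speed of lamp below 0.02 m/s and value of joint vise_jaw above 0.031 m); the robot touches nothing.
It fails at once if the lamp is dropped or flung into the tote (faster than 0.4 m/s inside it) (x of lamp in the frame of tote between -0.05 and 0.05 m and y of lamp in the frame of tote between -0.05 and 0.05 m and z of lamp in the frame of tote below 0.075 m and linear speed of lamp above 0.4 m/s).
It fails at once if the lamp is pressed on the tote with more than 60 N (contact force between lamp and tote above 60 N).
It fails at once if a bystander instrument is moved more than 15 mm (distance of any of anemometer, dosimeter, plug from where it was at the start of the episode above 0.015 m).
It fails at once if the red button is pressed (over 3 mm) (value of joint call_button above 0.003 m).
It also fails if it takes over 59 s, if anything falls off the work surface, if the arm or the gripper's body presses on something with over 40 N, if the wrist force passes 120 N, or if a joint passes its speed limit or range.

### The arm

A 7-joint arm with a two-finger parallel gripper is mounted at the origin on the work surface. World frame = base frame: x ahead of the robot, y to its left, z up, the work surface at z = 0. Lengths are in m, angles in rad, forces in N, time in s.
With the tool pointing down it reaches from about 0.425 to 0.875 m from the base axis. Payload 4.7 kg.
Tool frame: the origin (TCP) lies at the very end of the fingers, on their centre line; the grasp point (between the pads) lies 19 mm behind it; z points along the fingers, y is the line along which they close (so a half turn about z gives the same grasp; the last joint's range is limited). The gripper opens to 85 mm and grips with 20 to 120 N. Pads are 22 mm wide; open, the fingers measure 114 mm over their backs; the gripper's body (76 mm by 85 mm) begins 54 mm behind the grasp point. The pads swing forward as they close: fully open they stand 13 mm farther back than shut.
Start: joints at [0.014, 0.321, -0.07, 1.45, 0.023, 1.371, -0.057], TCP at [0.65, -0, 0.231] pointing down, gripper open.
Joint ranges: [-2.86, 2.86], [-0.3, 2.09], [-1.38, 1.24], [0.06, 2.45], [-1.56, 4.7], [0.09, 2.05], [-2.69, 2.69]. Speed limits (rad/s): [2.57, 2.57, 3.14, 3.14, 3.14, 3.14, 3.14].

### API

Orientations are given as [roll, pitch, yaw] about the fixed x, y, z axes, in that order (R = Rz(yaw) Ry(pitch) Rx(roll)).
In Python, from station import bot gives the robot as it stands.
- The arm moves only by the shell command python3 -m jog 'ROWS'. ROWS is text: rows parted by semicolons, each of 7 numbers parted by spaces: the turn, a rotation vector about the tool's x, y, z in degrees, then the shift along the tool's x, y, z in m, then the finger opening in m, from 0 to 0.0854. A call has 1 to 20 rows; each row is the pose to reach, as a shift and turn from the pose commanded when the call began, along the tool's axes at that moment; what a row does not reach only later rows make up. A row lasts 1/10 s, in which the tool goes at most 50 mm and 8.59 degrees, less where a joint would pass 70% of its speed; a pose out of reach is approached as far as the arm can. A call with a gripper value outside its range is refused whole. The fingers move at their own pace and stop on an object; the grip force is fixed at half the most. Time passes only in rows, so rows that repeat a pose let the fingers close. It gives the time, the measured TCP pose, the force, the opening and the grip force at its end, in the units of the state.
- bot.get_obs(): the state, without advancing time (a new reading comes with each control period).
- bot.read_camera(name): name is "scene" or "side" or "wrist"; returns a dict with "frame" (384x512x3 uint8, red, green, blue), "fx", "fy", "cx", "cy" (pixels), "D" ([k1, k2, p1, p2, k3] as OpenCV has them; the pictures are not rectified), "world_from_camera" (4x4, takes a point from camera to world coordinates); the wrist camera has in their place "hand_eye" (4x4, takes a point from camera to tool coordinates, whose origin is the TCP and whose axes are the flange's). Camera axes: x right, y up, looking along -z (the intrinsics and any distortion apply to the point x, -y, -z); pixel columns grow to the right and rows downward; lengths in m; the calibration is good to about 2 mm. A picture is of the moment at which its call begins: read the wrist's pose just before it. There is no depth.
- bot.sign_off(): hands the job in; it is judged then, once.
The state is a dict: "time_s": time; "joints": joint angles; "dq": joint speeds; "effort": joint torques, N m; "ee_pos": TCP position; "ee_rot": TCP orientation; "ft_force": force on the tool from outside, world axes, zero at the start; "wrist_torque": the same for the moment, N m; "width": finger opening in m; "grip_force": force on a finger pad.
Only numpy, scipy, OpenCV 4.12 (cv2) and the standard library are available. Lean on these libraries where they do the work, as an engineer would, in place of code of your own. Each camera call takes 0.05 s, during which the arm holds its last target. There are 200 camera calls.

## Working session

There is one attempt and no reset: what is moved stays moved. The work goes in short steps, Python scripts to look and compute and a shell command to move; the robot and the scene stay as the last step left them, time stands still between calls to the robot, and variables do not carry over. Pictures are saved under pics/ and viewed, at most 12 in all, crops included, and the job is handed in when it is done.

```bash
mkdir -p pics; ls
python3 - <<'E'
from station import bot
import cv2, numpy as np
o=bot.get_obs();print(o['time_s'],o['ee_pos'],o['ee_rot'],o['width'],o['ft_force'])
for n in ['scene','side']:
    c=bot.read_camera(n);print(n,c['fx'],c['fy'],c['cx'],c['cy'],c['D'],np.round(c['world_from_camera'],3).tolist())
    cv2.imwrite(f'pics/{n}0.png',cv2.resize(c['frame'][:,:,::-1],(800,600),interpolation=cv2.INTER_CUBIC))
E
```

```text
pics
0.0 [ 6.49463686e-01 -4.56675654e-05  2.30227792e-01] [-3.13970071e+00  1.10844184e-04  1.57086058e+00] 0.08523950107777618 [ 0.93462605 -0.0533536  -0.33148534]
scene 429.4613747700793 429.4613747700793 264.5737083360106 191.23403345891418 [0.0055925 0.        0.        0.        0.       ] [[0.859, -0.41, 0.306, 1.039], [0.512, 0.672, -0.535, -0.719], [0.014, 0.616, 0.787, 1.206], [0.0, 0.0, 0.0, 1.0]]
side 422.8742313508397 422.8742313508397 265.7265720647855 188.46141578202915 [-0.05870197  0.          0.          0.          0.        ] [[-0.98, 0.104, -0.167, 0.419], [-0.195, -0.618, 0.761, 0.933], [-0.024, 0.779, 0.626, 0.904], [0.0, 0.0, 0.0, 1.0]]
```

View pics/scene0.png

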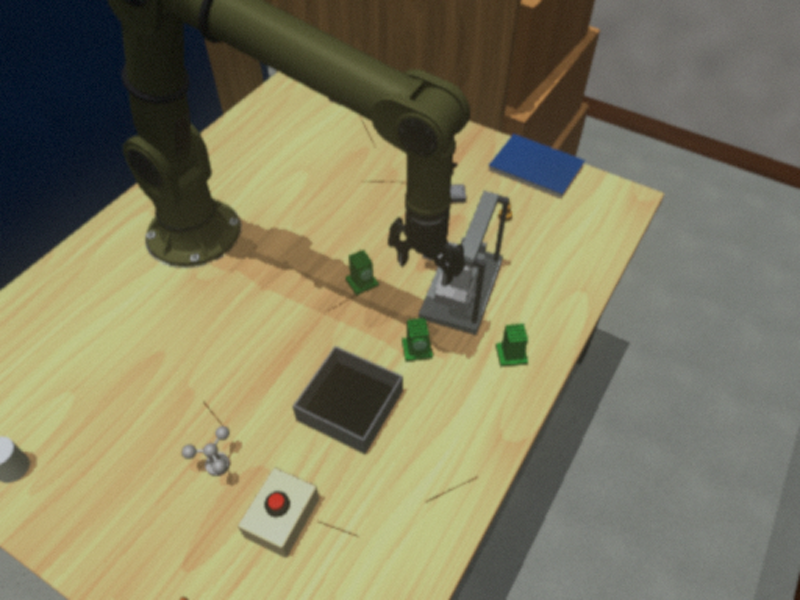

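View pics/side0.png

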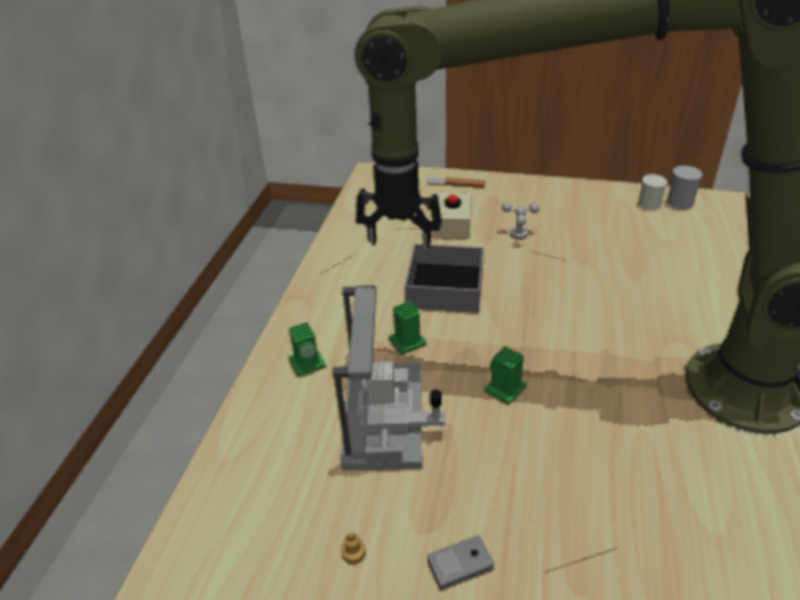

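The side view shows the vise at about (385,420), its knob at (436,398), the tote at (446,280), and green decoys at (304,350), (406,328) and (507,375). The grey lamp in the vise is at about (383,385). The bystanders are the plug (353,548), the dosimeter (460,562) and the anemometer (518,220). I'll enlarge the vise and tote next.

```bash
cat > h.py <<'E'
import cv2, numpy as np
from scipy.spatial.transform import Rotation as R
def ray(c,uv,T=None):
    T=c['world_from_camera'] if T is None else T
    K=np.array([[c['fx'],0,c['cx']],[0,c['fy'],c['cy']],[0,0,1]])
    p=cv2.undistortPoints(np.array([[uv]],float),K,np.array(c['D']))[0,0]
    d=T[:3,:3]@np.array([p[0],-p[1],-1]); return T[:3,3],d/np.linalg.norm(d)
def atz(c,uv,z,T=None):
    o,d=ray(c,uv,T); return o+d*(z-o[2])/d[2]
def tri(rays):
    A=sum(np.eye(3)-np.outer(d,d) for o,d in rays); b=sum((np.eye(3)-np.outer(d,d))@o for o,d in rays)
    x=np.linalg.solve(A,b); return x,[np.linalg.norm(np.cross(x-o,d)) for o,d in rays]
def proj(c,P,T=None):
    T=c['world_from_camera'] if T is None else T
    q=(np.asarray(P)-T[:3,3])@T[:3,:3]; q=q*[1,-1,-1]
    K=np.array([[c['fx'],0,c['cx']],[0,c['fy'],c['cy']],[0,0,1]])
    return cv2.projectPoints(q.reshape(-1,1,3),np.zeros(3),np.zeros(3),K,np.array(c['D']))[0][:,0]
def wristT(o,c):
    T=np.eye(4);T[:3,:3]=R.from_euler('xyz',o['ee_rot']).as_matrix();T[:3,3]=o['ee_pos'];return T@c['hand_eye']
E
python3 - <<'E'
from station import bot
from h import *
s=bot.read_camera('side');c=bot.read_camera('scene')
w=bot.read_camera('wrist');print(w['fx'],np.round(w['hand_eye'],3).tolist())
k=.64
for n,uv,z in [('knob',(436,393),.104),('vise corner nearL',(342,467),0),('nearR',(421,467),0),('plug',(353,555),0),('dosi',(460,565),0),('gr1',(304,362),0),('gr2',(407,343),0),('gr3',(506,388),0),('anem',(519,233),0),('totetopL near',(406,286),.06),('tote nearR',(480,289),.06),('farR',(483,249),.06),('farL',(415,247),.06)]:
    print(n,np.round(atz(s,(uv[0]*k,uv[1]*k),z),3))
for n,uv in [('totetop L',(296,405)),('bot',(362,440)),('R',(403,375)),('top',(338,350))]:
    print(n,np.round(atz(c,(uv[0]*k,uv[1]*k),.06),3))
a=s['frame'][175:305,205:295,::-1]; b=c['frame'][215:295,180:265,::-1]
a=cv2.resize(a,(415,600),interpolation=cv2.INTER_CUBIC);b=cv2.resize(b,(385,362),interpolation=cv2.INTER_CUBIC)
im=np.zeros((600,800,3),np.uint8);im[:,:415]=a;im[:362,415:]=b;cv2.imwrite('pics/crop1.png',im)
E
```

```text
269.4491829904504 [[0.0, 0.948, 0.319, 0.082], [1.0, -0.0, 0.001, 0.0], [0.001, 0.319, -0.948, -0.142], [0.0, 0.0, 0.0, 1.0]]
knob [0.548 0.207 0.104]
vise corner nearL [0.69  0.303 0.   ]
nearR [ 0.561  0.279 -0.   ]
plug [0.63  0.453 0.   ]
dosi [0.473 0.44  0.   ]
gr1 [0.833 0.077 0.   ]
gr2 [ 0.646 -0.011  0.   ]
gr3 [0.44  0.078 0.   ]
anem [ 0.455 -0.444  0.   ]
totetopL near [ 0.668 -0.117  0.06 ]
tote nearR [ 0.516 -0.132  0.06 ]
farR [ 0.526 -0.276  0.06 ]
farL [ 0.677 -0.259  0.06 ]
totetop L [ 0.532 -0.281  0.06 ]
bot [ 0.682 -0.277  0.06 ]
R [ 0.673 -0.117  0.06 ]
top [ 0.529 -0.135  0.06 ]
```

View pics/crop1.png

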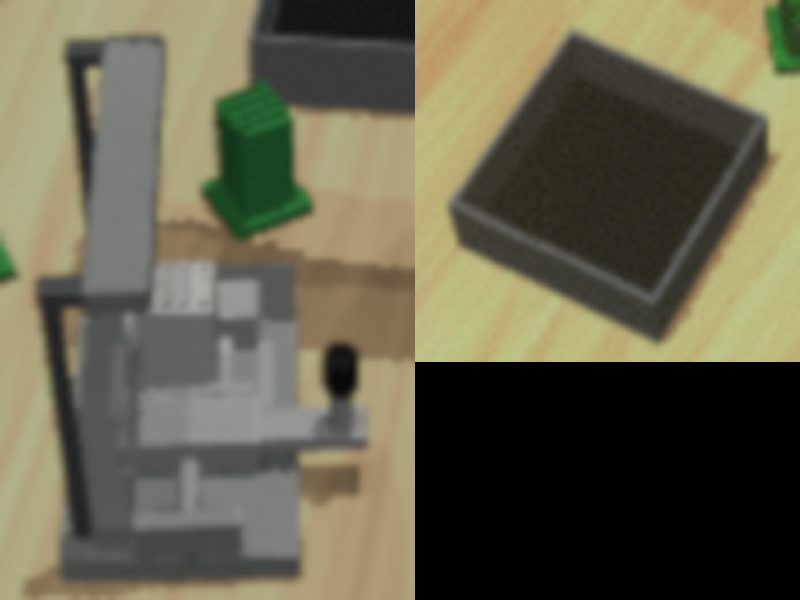

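The only grey lamp is the one in the vise, with its finned top at crop (185,288). The others are green: one at crop (255,160), one at side (304,350) and one at (507,375). The black knob is at crop (341,355). I choose the grey lamp, and will turn the tool and go above the knob to look closer.

```bash
python3 -m jog '0 0 -20 0 -0.15 -0.03 0.085;0 0 -30 0 -0.15 -0.03 0.085;0 0 -40 0 -0.15 -0.03 0.085;0 0 -100 0.19 -0.15 -0.03 0.085;0 0 -100 0.19 -0.15 -0.03 0.085;0 0 -100 0.19 -0.15 -0.03 0.085;0 0 -100 0.19 -0.15 -0.03 0.085;0 0 -100 0.19 -0.15 -0.03 0.085;0 0 -100 0.19 -0.15 -0.03 0.085;0 0 -100 0.19 -0.15 -0.03 0.085;0 0 -100 0.19 -0.15 -0.03 0.085;0 0 -100 0.19 -0.15 -0.03 0.085;0 0 -100 0.19 -0.15 -0.03 0.085;0 0 -100 0.19 -0.15 -0.03 0.085'
python3 - <<'E'
from station import bot
import pickle
from h import *
o=bot.get_obs();w=bot.read_camera('wrist');s=bot.read_camera('side');c=bot.read_camera('scene');pickle.dump((o,w,s,c),open('v1.pkl','wb'))
print(o['joints'],o['ee_pos'],o['ee_rot'])
a=cv2.resize(w['frame'][:,:,::-1],(800,600),interpolation=cv2.INTER_CUBIC);cv2.imwrite('pics/w1.png',a)
a=c['frame'][105:225,250:350,::-1];cv2.imwrite('pics/s1.png',cv2.resize(a,(500,600),interpolation=cv2.INTER_CUBIC))
E
```

```text
time_s: 1.65
ee_pos: [0.5, 0.1899, 0.2613]
ee_rot: [-3.141, -0.0, -2.969]
ft_force: [-0.1, -0.7, -0.0]
width: 0.0849
grip_force: 0.0
[-0.09601879  0.077975   -0.33388     1.68221606  0.02609865  1.38580052
  1.30922622] [0.49995832 0.18991904 0.26127526] [-3.14146159e+00 -1.45945453e-05 -2.96940213e+00]
```

View pics/w1.png

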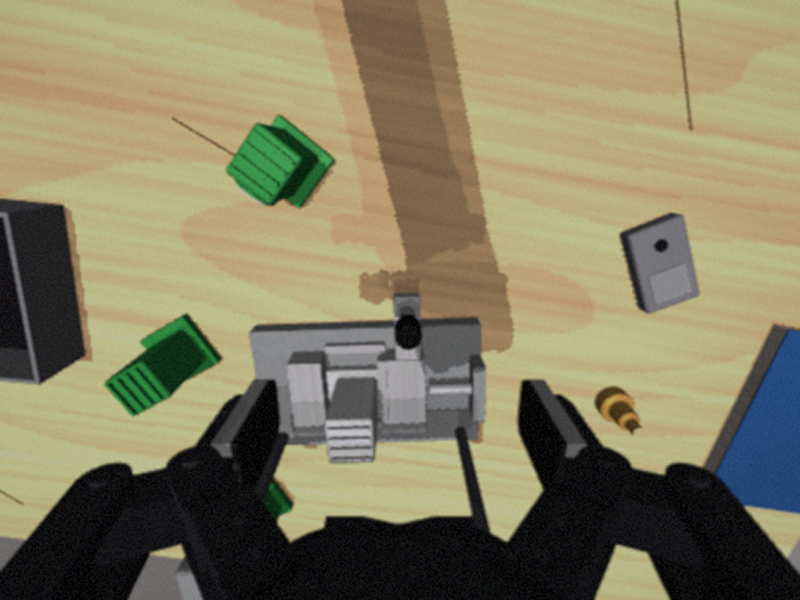

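View pics/s1.png

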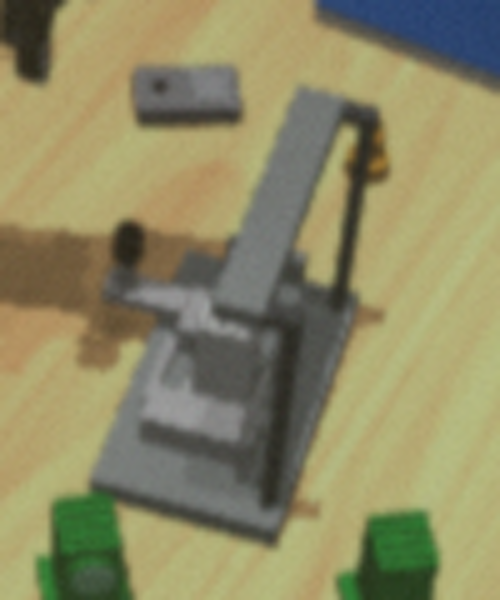

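In the wrist view the knob top is at (408,328). The lamp's finned top spans (328–375, 420–461) and is clear of the jaws. The base's robot-side top edge runs (250,327)–(480,319). In the scene crop the knob is at (127,230).

Run:
```python
import pickle
from h import *
o,w,s,c=pickle.load(open('v1.pkl','rb'));T=wristT(o,w);k=.64
W=lambda u,v:ray(w,(u*k,v*k),T)
S=lambda u,v:ray(s,(205+u/4.611,175+v/4.611))
C=lambda u,v:ray(c,(250+u/5,105+v/5))
for r in ([W(408,327),C(127,229),S(341,350)],[W(408,327),C(127,229)],[W(408,327),S(341,350)]):
    x,e=tri(r);print('knob',x.round(4),np.round(e,4))
x,e=tri([W(351,441),S(184,287)]);print('lamptop',x.round(4),np.round(e,4))
a=atz(w,(250*k,327*k),.022,T);b=atz(w,(480*k,319*k),.022,T);d=b-a;print('edge',a,b,np.degrees(np.arctan2(-d[0],d[1])))
a=atz(s,(205+63/4.611,175+578/4.611),0);b=atz(s,(205+298/4.611,175+575/4.611),0);d=b-a;print('end',a,b,np.degrees(np.arctan2(-d[1],-d[0])))
a=atz(c,(250+92/5,105+487/5),.022);b=atz(c,(250+275/5,105+543/5),0.011);d=b-a;print('end2',a,b,np.degrees(np.arctan2(d[1],d[0])))
# model reprojection fit of yaw/origin using several points (vise frame)
from scipy.optimize import least_squares
M=[('w',(408,327),(-.087,.052,.104)),('c',(127,229),(-.087,.052,.104)),('s',(341,350),(-.087,.052,.104)),('w',(328,461),(.022,-.02,.108)),('w',(374,461),(.022,.02,.108)),('w',(328,420),(-.022,-.02,.108)),('w',(375,419),(-.022,.02,.108)),
('s',(155,263),(.022,-.02,.108)),('s',(215,262),(-.022,-.02,.108)),('s',(214,313),(-.022,.02,.108)),('s',(152,310),(.022,.02,.108)),('w',(290,355),(-.04,None,.05))]
def f(p,out=0):
    r=[]
    for n,uv,q in M:
        if None in q: continue
        P=R.from_euler('z',p[3]).apply(q)+p[:3]
        if n=='w': e=(proj(w,P,T)[0]-np.array(uv)*k)
        elif n=='s': e=proj(s,P)[0]-(np.array([205,175])+np.array(uv)/4.611)
        else: e=proj(c,P)[0]-(np.array([250,105])+np.array(uv)/5)
        r.append(e)
    return np.array(r) if out else np.ravel(r)
z=least_squares(f,[.643,.171,0,.17],loss='soft_l1').x;print('fit',z,np.degrees(z[3]));print(f(z,1).round(1).tolist())
```

```text
knob [0.5467 0.2051 0.1016] [0.0048 0.0024 0.0031]
knob [0.5453 0.2071 0.0977] [0.003 0.003]
knob [0.5458 0.2039 0.1008] [0.0038 0.0038]
lamptop [0.6459 0.176  0.1091] [0.0013 0.0013]
edge [0.60022683 0.06008179 0.022     ] [0.55350855 0.2796996  0.022     ] 12.009254131132867
end [0.68954637 0.30764469 0.        ] [0.56030969 0.28193074 0.        ] 11.25305779251602
end2 [0.61374826 0.05037379 0.022     ] [0.74018618 0.08150517 0.011     ] 13.832152523398081
fit [6.46352040e-01 1.75264878e-01 4.99957841e-04 2.27092486e-01] 13.011440979982789
[[0.3, 7.5], [0.3, -0.3], [-0.4, 0.3], [1.2, 0.8], [1.8, -0.6], [-2.4, -1.3], [-1.2, -2.1], [-2.3, -0.3], [1.1, -0.7], [1.4, -0.9], [-2.0, 0.4]]
```

```bash
python3 -m jog '0 0 -2 -0.051 0.008 0.05 0.05;0 0 -2 -0.051 0.008 0.10 0.05;0 0 -2 -0.051 0.008 0.14 0.045;0 0 -2 -0.051 0.008 0.165 0.045;0 0 -2 -0.051 0.008 0.185 0.045;0 0 -2 -0.051 0.008 0.185 0.045;0 0 -2 -0.051 0.008 0.185 0.045'
python3 - <<'E'
from station import bot
from h import *
o=bot.get_obs();w=bot.read_camera('wrist')
print(o['ee_pos'],o['ee_rot'])
cv2.imwrite('pics/w2.png',cv2.resize(w['frame'][100:384,60:452,::-1],(784,568),interpolation=cv2.INTER_CUBIC))
E
```

```text
time_s: 2.5
ee_pos: [0.5491, 0.2069, 0.0768]
ee_rot: [3.141, 0.0, -2.933]
ft_force: [-0.1, -0.0, 0.5]
width: 0.0448
grip_force: 0.0
[0.54913167 0.20686077 0.07678797] [ 3.14148381e+00  2.17639885e-04 -2.93261154e+00]
```

View pics/w2.png

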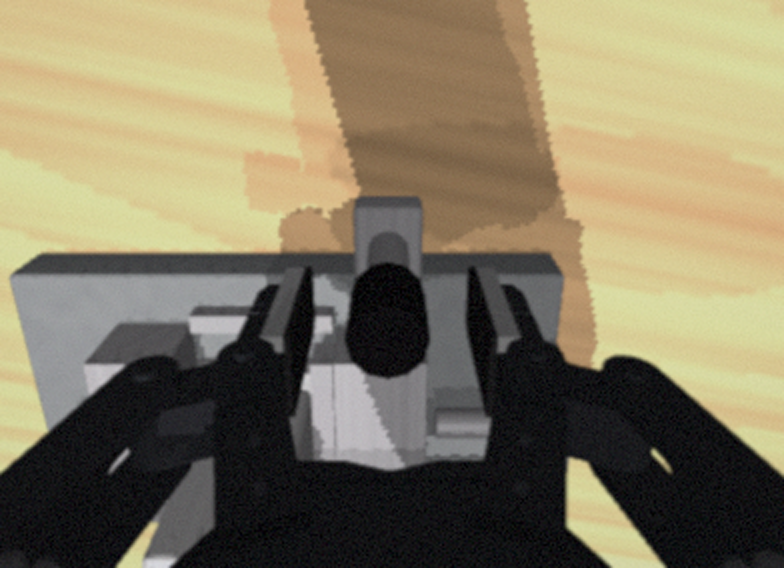

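The knob (388,320) sits centred between the fingers, with the tool square to the vise base. I'll push it along tool +y.

```bash
python3 -m jog '0 0 0 0 0.006 0 0.045;0 0 0 0 0.012 0 0.045;0 0 0 0 0.018 0 0.045;0 0 0 0 0.024 0 0.045;0 0 0 0 0.03 0 0.045;0 0 0 0 0.036 0 0.045;0 0 0 0 0.042 0 0.045;0 0 0 0 0.042 0 0.045'
```

```text
time_s: 3.35
ee_pos: [0.5416, 0.2468, 0.0779]
ee_rot: [-3.139, 0.003, -2.933]
ft_force: [0.7, -4.8, 4.2]
width: 0.0448
grip_force: 2.1
```

```bash
python3 -m jog '0 0 0 0 0.002 0 0.045;0 0 0 0 0.004 0 0.045;0 0 0 0 0.004 0 0.045'; python3 -m jog '0 0 0 0 0.001 0 0.045;0 0 0 0 0.002 0 0.045;0 0 0 0 0.002 0 0.045'
```

```text
time_s: 3.65
ee_pos: [0.5409, 0.2502, 0.0778]
ee_rot: [-3.139, 0.002, -2.933]
ft_force: [0.5, -5.3, 4.3]
width: 0.0452
grip_force: 2.7
time_s: 3.95
ee_pos: [0.5405, 0.2519, 0.0778]
ee_rot: [-3.139, 0.002, -2.933]
ft_force: [0.5, -5.2, 4.5]
width: 0.0448
grip_force: 2.8
```

Not at the stop yet, since the force is still only the sliding friction. I'll continue.

```bash
python3 -m jog '0 0 0 0 0.001 0 0.045;0 0 0 0 0.002 0 0.045;0 0 0 0 0.002 0 0.045'; python3 -m jog '0 0 0 0 0.001 0 0.045;0 0 0 0 0.002 0 0.045;0 0 0 0 0.002 0 0.045'
```

```text
time_s: 4.25
ee_pos: [0.5405, 0.252, 0.0777]
ee_rot: [-3.136, 0.002, -2.935]
ft_force: [1.0, -8.6, 5.5]
width: 0.0453
grip_force: 4.3
time_s: 4.55
ee_pos: [0.5405, 0.2521, 0.0776]
ee_rot: [-3.134, 0.001, -2.936]
ft_force: [1.9, -11.7, 6.2]
width: 0.0453
grip_force: 5.9
```

The jaw is against its stop: the force rises and the travel is 46 − 11 = 35 mm. I'll back off, rise and lean.

```bash
python3 -m jog '0 0 0 0 -0.016 0 0.045;0 0 0 0 -0.016 0 0.045;0 0 0 0 -0.016 -0.05 0.045;0 0 0 0 -0.05 -0.10 0.085;0 -9 0 0 -0.08 -0.12 0.085;0 -18 0 0 -0.08 -0.12 0.085;0 -27 0 0 -0.08 -0.12 0.085;0 -35 0 0 -0.08 -0.12 0.085;0 -35 0 0 -0.08 -0.12 0.085;0 -35 0 0 -0.08 -0.12 0.085'
python3 - <<'E'
from station import bot
import pickle
from h import *
o=bot.get_obs();w=bot.read_camera('wrist');pickle.dump((o,w),open('v2.pkl','wb'))
Rm=R.from_euler('xyz',o['ee_rot']).as_matrix();print(o['joints'],Rm.round(3))
g=np.array([.6006,.1659,.150]);print('to pregrasp',Rm.T@(g-o['ee_pos']))
cv2.imwrite('pics/w3.png',cv2.resize(w['frame'][:,:,::-1],(800,600),interpolation=cv2.INTER_CUBIC))
E
```

```text
time_s: 5.55
ee_pos: [0.5538, 0.1799, 0.1962]
ee_rot: [-3.141, 0.609, -2.931]
ft_force: [0.7, -0.2, -0.4]
width: 0.0853
grip_force: 0.0
[-0.04953385 -0.18474255 -0.35380896  2.18553319  0.10707733  0.53404405
  1.28859028] [[-0.802 -0.209  0.56 ]
 [-0.172  0.978  0.119]
 [-0.572 -0.    -0.82 ]]
to pregrasp [-0.00869359 -0.02348751  0.06245869]
```

View pics/w3.png

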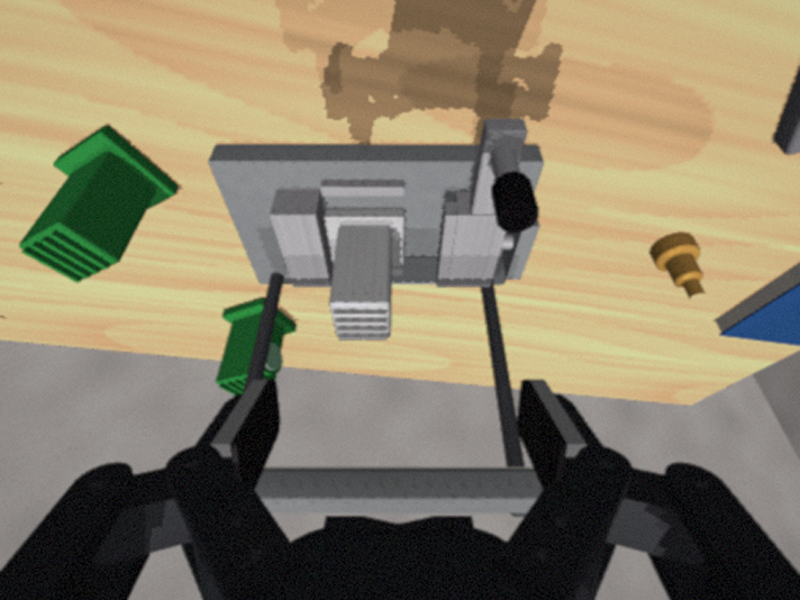

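The jaw is back and the lamp is free. Its top near edge runs (331,302)–(392,302), the far edge (334,338)–(391,338), and the housing base (339,226)–(390,226). I'll fit the lamp pose from these points.

Run:
```python
import pickle
from h import *
from scipy.optimize import least_squares
o,w=pickle.load(open('v2.pkl','rb'));T=wristT(o,w);k=.64
M=[((331,302),(-.022,-.02,.108)),((392,302),(-.022,.02,.108)),((334,338),(.022,-.02,.110)),((391,338),(.022,.02,.110)),((339,226),(-.022,-.02,.034)),((390,226),(-.022,.02,.034))]
f=lambda p:np.ravel([proj(w,R.from_euler('z',p[2]).apply(q)+[p[0],p[1],0],T)[0]-np.array(u)*k for u,q in M])
z=least_squares(f,[.646,.175,.21]).x;print(z,f(z).round(1))
a=atz(w,(212*k,160*k),.022,T);b=atz(w,(541*k,161*k),.022,T);d=b-a;print(np.degrees(np.arctan2(-d[0],d[1])))
Rm=R.from_euler('xyz',o['ee_rot']).as_matrix()
g=np.array([z[0],z[1],.084])+.019*Rm[:,2];print('grasp shift',Rm.T@(g-o['ee_pos']),g)
```

```text
[0.64899979 0.174503   0.18413654] [-1.3  0.5 -0.3  1.2  0.7  1.8 -0.2  2.3 -0.2 -2.5  1.6 -1.8]
11.869296794271802
grasp shift [-0.01121272 -0.02516733  0.16369848] [0.65963384 0.17677019 0.0684187 ]
```

```bash
python3 -m jog '0 0 0 -0.011 -0.025 0.02 0.085;0 0 0 -0.011 -0.025 0.06 0.085;0 0 0 -0.011 -0.025 0.095 0.085;0 0 0 -0.011 -0.025 0.125 0.085;0 0 0 -0.011 -0.025 0.145 0.085;0 0 0 -0.011 -0.025 0.155 0.085;0 0 0 -0.011 -0.025 0.163 0.085;0 0 0 -0.011 -0.025 0.163 0.085;0 0 0 -0.011 -0.025 0.163 0.085'
python3 - <<'E'
from station import bot
from h import *
o=bot.get_obs();w=bot.read_camera('wrist')
cv2.imwrite('pics/w4.png',cv2.resize(w['frame'][100:384,60:452,::-1],(784,568),interpolation=cv2.INTER_CUBIC))
E
```

```text
time_s: 6.5
ee_pos: [0.6614, 0.1767, 0.0699]
ee_rot: [3.141, 0.612, -2.932]
ft_force: [-0.2, -0.1, -0.5]
width: 0.0846
grip_force: 0.0
```

View pics/w4.png

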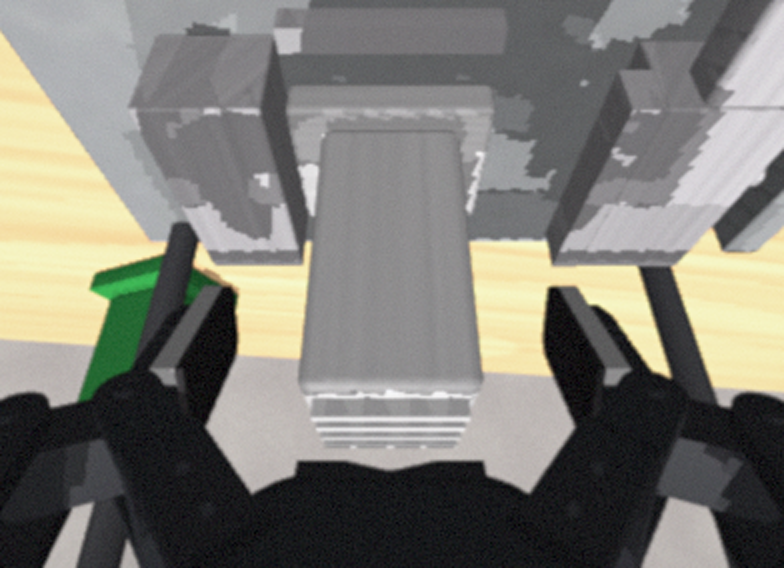

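The lamp (391 px) is centred between the fingers (236 and 545) and square to them. I'll close, then lift with a retreat.

```bash
python3 -m jog '0 0 0 0 0 0 0.03;0 0 0 0 0 0 0.02;0 0 0 0 0 0 0.02;0 0 0 0 0 0 0.02;0 0 0 0 0 0 0.02;0 0 0 0 0 0 0.02;0 0 0 0 0 0 0.02;0 0 0 0 0 0 0.02'
```

```text
time_s: 7.35
ee_pos: [0.6604, 0.1764, 0.0698]
ee_rot: [-3.141, 0.612, -2.932]
ft_force: [-3.0, -0.6, 5.6]
width: 0.0397
grip_force: 61.9
```

```bash
python3 -m jog '0 0 0 -0.003 0 -0.004 0.02;0 0 0 -0.006 0 -0.008 0.02;0 0 0 -0.011 0 -0.016 0.02;0 0 0 -0.008 0 -0.03 0.02;0 0 0 -0.004 0 -0.058 0.02;0 0 0 0.015 0 -0.084 0.02;0 0 0 0.015 0 -0.084 0.02;0 0 0 0.015 0 -0.084 0.02'
python3 - <<'E'
from station import bot
from h import *
o=bot.get_obs();print(o['joints'],o['ee_pos'],o['ee_rot'],o['ft_force'])
c=bot.read_camera('scene')
w=bot.read_camera('wrist')
im=np.zeros((600,800,3),np.uint8)
im[:300,:400]=cv2.resize(w['frame'][:,:,::-1],(400,300));im[:,400:]=cv2.resize(c['frame'][100:310,180:320,::-1],(400,600),interpolation=cv2.INTER_CUBIC)
cv2.imwrite('pics/m5.png',im)
E
```

```text
time_s: 8.15
ee_pos: [0.6003, 0.163, 0.1289]
ee_rot: [-3.141, 0.61, -2.932]
ft_force: [0.2, -0.3, -4.5]
width: 0.0395
grip_force: 61.8
[ 2.15274263e-02  7.18829157e-04 -3.76153404e-01  2.17888845e+00
  2.36539882e-01  3.66361279e-01  1.23028446e+00] [0.60029475 0.16295682 0.1289416 ] [-3.14075453  0.61006659 -2.93217299] [ 0.20448192 -0.34924331 -4.48948037]
```

View pics/m5.png

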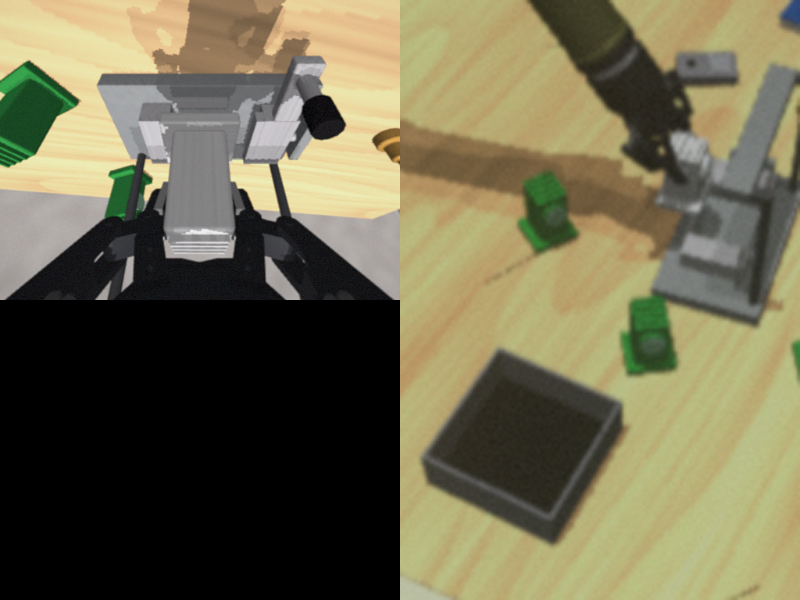

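The lamp is held upright and clear (underside about 82 mm), and the jaw stayed back in the wrist view. I'll raise it and swing over to the tote centre at about (0.601, −0.199), yawing −30° with the arm.

```bash
python3 -m jog '0 0 0 -0.014 0 -0.02 0.02;0 0 0 -0.028 0 -0.04 0.02;1.4 0 2 -0.024 -0.03 -0.043 0.02;2.9 0 4.1 -0.019 -0.06 -0.046 0.02;4.3 0 6.2 -0.015 -0.09 -0.049 0.02;5.7 0 8.2 -0.01 -0.12 -0.052 0.02;7.2 0 10.3 -0.006 -0.15 -0.055 0.02;8.6 0 12.3 -0.001 -0.18 -0.058 0.02;10 0 14.4 0.003 -0.21 -0.062 0.02;11.5 0 16.4 0.008 -0.24 -0.065 0.02;12.9 0 18.5 0.012 -0.27 -0.068 0.02;14.3 0 20.5 0.017 -0.3 -0.071 0.02;15.8 0 22.6 0.021 -0.33 -0.074 0.02;17.2 0 24.6 0.0255 -0.36 -0.077 0.02;17.2 0 24.6 0.0255 -0.36 -0.077 0.02;17.2 0 24.6 0.0255 -0.36 -0.077 0.02;17.2 0 24.6 0.0255 -0.36 -0.077 0.02'
python3 - <<'E'
from station import bot
from h import *
o=bot.get_obs();print(o['joints'],o['ee_pos'],o['ee_rot'],o['ft_force'])
Rm=R.from_euler('xyz',o['ee_rot']).as_matrix();print(Rm.round(3),'up tilt y',Rm[2,1])
s=bot.read_camera('side');c=bot.read_camera('scene')
p=o['ee_pos']-.019*Rm[:,2]; print('lamp',p, 'px side',proj(s,[p[0],p[1],o['ee_pos'][2]-.048]),'scene',proj(c,[p[0],p[1],o['ee_pos'][2]-.048]))
im=np.zeros((600,800,3),np.uint8)
im[:,:400]=cv2.resize(s['frame'][90:225,230:320,::-1],(400,600),interpolation=cv2.INTER_CUBIC)
im[:,400:]=cv2.resize(c['frame'][160:295,175:265,::-1],(400,600),interpolation=cv2.INTER_CUBIC)
cv2.imwrite('pics/m6.png',im)
E
```

```text
time_s: 9.95
ee_pos: [0.6124, -0.2017, 0.1775]
ee_rot: [3.141, 0.61, 2.827]
ft_force: [-0.6, 1.0, -4.6]
width: 0.0392
grip_force: 62.3
[ 0.3001156  -0.02714224 -0.03968397  2.0951138   0.06550805  0.4648724
  1.46741322] [ 0.61235939 -0.20166723  0.17746342] [3.14094049 0.61025942 2.82723531] [-0.62879394  1.02198607 -4.55672141]
[[-0.779  0.309  0.545]
 [ 0.253  0.951 -0.177]
 [-0.573  0.001 -0.819]] up tilt y 0.0005344463440206115
lamp [ 0.60200063 -0.19831223  0.19303391] px side [[284.08232074 153.10330084]] scene [[222.7198429  237.04474928]]
```

View pics/m6.png

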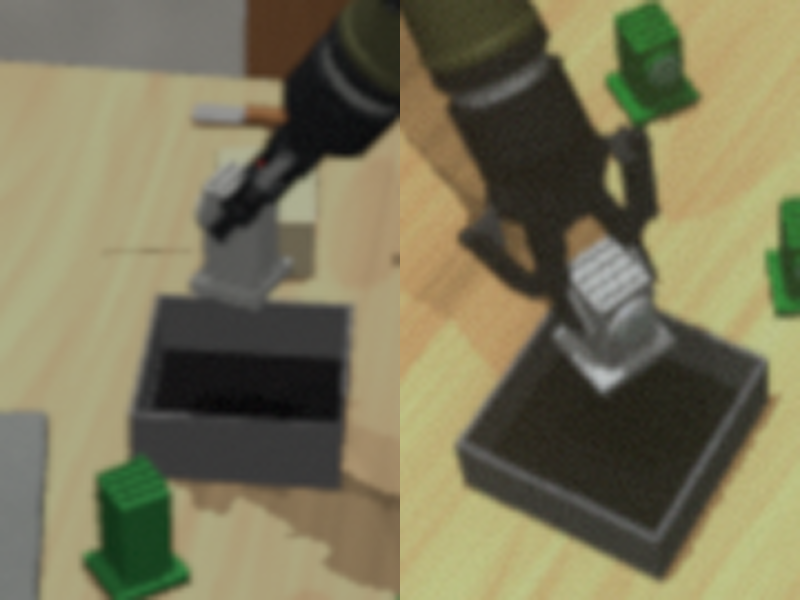

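The lamp is upright above the tote, with its foot at side crop (240,280) as predicted. I'll descend to just above the highest possible floor, then feel for it.

```bash
python3 -m jog '0 0 0 0.009 0 0.012 0.02;0 0 0 0.017 0 0.025 0.02;0 0 0 0.026 0 0.037 0.02;0 0 0 0.034 0 0.049 0.02;0 0 0 0.04 0 0.057 0.02;0 0 0 0.043 0 0.061 0.02;0 0 0 0.043 0 0.061 0.02;0 0 0 0.043 0 0.061 0.02'
for i in 1 2; do :; done
python3 -m jog '0 0 0 0.0011 0 0.0016 0.02;0 0 0 0.0023 0 0.0033 0.02;0 0 0 0.0034 0 0.0049 0.02;0 0 0 0.0034 0 0.0049 0.02'
python3 -m jog '0 0 0 0.0011 0 0.0016 0.02;0 0 0 0.0023 0 0.0033 0.02;0 0 0 0.0034 0 0.0049 0.02;0 0 0 0.0034 0 0.0049 0.02'
```

```text
time_s: 10.85
ee_pos: [0.6126, -0.202, 0.104]
ee_rot: [3.141, 0.612, 2.827]
ft_force: [-0.5, -0.3, -3.5]
width: 0.0395
grip_force: 62.3
time_s: 11.25
ee_pos: [0.6117, -0.2019, 0.0968]
ee_rot: [3.141, 0.61, 2.827]
ft_force: [-0.5, -0.5, -4.8]
width: 0.0395
grip_force: 62.3
time_s: 11.65
ee_pos: [0.6117, -0.2019, 0.0906]
ee_rot: [3.141, 0.61, 2.827]
ft_force: [0.0, 0.7, -4.2]
width: 0.0395
grip_force: 62.3
```

Underside at about 43 mm with no contact yet. I'll keep feeling in 6 mm calls.

```bash
python3 -m jog '0 0 0 0.0011 0 0.0016 0.02;0 0 0 0.0023 0 0.0033 0.02;0 0 0 0.0034 0 0.0049 0.02;0 0 0 0.0034 0 0.0049 0.02'
```

```text
time_s: 12.05
ee_pos: [0.6117, -0.2019, 0.0847]
ee_rot: [3.141, 0.61, 2.827]
ft_force: [-0.1, 0.5, -4.7]
width: 0.0394
grip_force: 62.3
```

```bash
python3 -m jog '0 0 0 0.0011 0 0.0016 0.02;0 0 0 0.0023 0 0.0033 0.02;0 0 0 0.0034 0 0.0049 0.02;0 0 0 0.0034 0 0.0049 0.02'
```

```text
time_s: 12.45
ee_pos: [0.6118, -0.2019, 0.0788]
ee_rot: [3.141, 0.61, 2.827]
ft_force: [0.1, 0.4, -4.4]
width: 0.0389
grip_force: 62.3
```

```bash
python3 -m jog '0 0 0 0.0011 0 0.0016 0.02;0 0 0 0.0023 0 0.0033 0.02;0 0 0 0.0034 0 0.0049 0.02;0 0 0 0.0034 0 0.0049 0.02'
```

```text
time_s: 12.85
ee_pos: [0.6118, -0.2019, 0.0728]
ee_rot: [3.141, 0.61, 2.827]
ft_force: [-0.1, 0.6, -5.6]
width: 0.0393
grip_force: 62.3
```

```bash
python3 -m jog '0 0 0 0.0011 0 0.0016 0.02;0 0 0 0.0023 0 0.0033 0.02;0 0 0 0.0023 0 0.0033 0.02'
```

```text
time_s: 13.15
ee_pos: [0.6118, -0.2019, 0.0688]
ee_rot: [3.141, 0.61, 2.827]
ft_force: [-0.4, 0.8, -4.8]
width: 0.0394
grip_force: 62.3
```

```bash
python3 -m jog '0 0 0 0.0011 0 0.0016 0.02;0 0 0 0.0023 0 0.0033 0.02;0 0 0 0.0023 0 0.0033 0.02'
```

```text
time_s: 13.45
ee_pos: [0.6118, -0.2019, 0.0648]
ee_rot: [3.141, 0.61, 2.827]
ft_force: [-0.4, -0.6, -5.0]
width: 0.0392
grip_force: 62.3
```

```bash
python3 -m jog '0 0 0 0.0011 0 0.0016 0.02;0 0 0 0.0017 0 0.0025 0.02;0 0 0 0.0017 0 0.0025 0.02'
```

```text
time_s: 13.75
ee_pos: [0.612, -0.202, 0.062]
ee_rot: [3.141, 0.61, 2.827]
ft_force: [0.3, -0.0, -3.8]
width: 0.0395
grip_force: 62.3
```

```bash
python3 -m jog '0 0 0 0.0006 0 0.0008 0.02;0 0 0 0.0011 0 0.0016 0.02;0 0 0 0.0011 0 0.0016 0.02'
```

```text
time_s: 14.05
ee_pos: [0.6121, -0.202, 0.0601]
ee_rot: [3.141, 0.611, 2.827]
ft_force: [0.1, 0.2, -4.7]
width: 0.0392
grip_force: 62.3
```

```bash
python3 -m jog '0 0 0 0.0006 0 0.0008 0.02;0 0 0 0.0011 0 0.0016 0.02;0 0 0 0.0011 0 0.0016 0.02'
```

```text
time_s: 14.35
ee_pos: [0.6121, -0.202, 0.0581]
ee_rot: [3.141, 0.61, 2.827]
ft_force: [-0.3, 0.2, -4.4]
width: 0.0394
grip_force: 62.3
```

```bash
python3 -m jog '0 0 0 0.0006 0 0.0008 0.02;0 0 0 0.0011 0 0.0016 0.02;0 0 0 0.0011 0 0.0016 0.02'
```

```text
time_s: 14.65
ee_pos: [0.6131, -0.2022, 0.0575]
ee_rot: [3.141, 0.613, 2.827]
ft_force: [-2.0, 0.7, 0.3]
width: 0.0393
grip_force: 62.9
```

Contact: the lamp's weight is now carried by the floor. I'll open partway and check.

```bash
python3 -m jog '0 0 0 0 0 0 0.045;0 0 0 0 0 0 0.06;0 0 0 0 0 0 0.065;0 0 0 0 0 0 0.065;0 0 0 0 0 0 0.065'
```

```text
time_s: 15.15
ee_pos: [0.6124, -0.202, 0.0566]
ee_rot: [3.141, 0.611, 2.827]
ft_force: [-0.4, -0.7, -0.6]
width: 0.0649
grip_force: 0.0
```

```bash
python3 -m jog '0 0 0 0 0 -0.015 0.065;0 0 0 0 0 -0.035 0.065;0 0 0 0 0 -0.06 0.065;0 0 0 0 0 -0.09 0.065;0 0 0 0 0 -0.12 0.065;0 0 0 0 0 -0.15 0.065;0 0 0 0 0 -0.15 0.065;0 0 0 0 0 -0.15 0.065'
python3 - <<'E'
from station import bot
from h import *
s=bot.read_camera('side');c=bot.read_camera('scene')
im=np.zeros((600,800,3),np.uint8)
im[:,:400]=cv2.resize(s['frame'][155:305,200:300,::-1],(400,600),interpolation=cv2.INTER_CUBIC)
im[:,400:]=cv2.resize(c['frame'][160:295,175:265,::-1],(400,600),interpolation=cv2.INTER_CUBIC)
cv2.imwrite('pics/m7.png',im)
E
```

```text
time_s: 15.95
ee_pos: [0.5307, -0.1755, 0.1802]
ee_rot: [3.141, 0.613, 2.827]
ft_force: [-0.1, 0.2, 0.0]
width: 0.0653
grip_force: 0.0
```

View pics/m7.png

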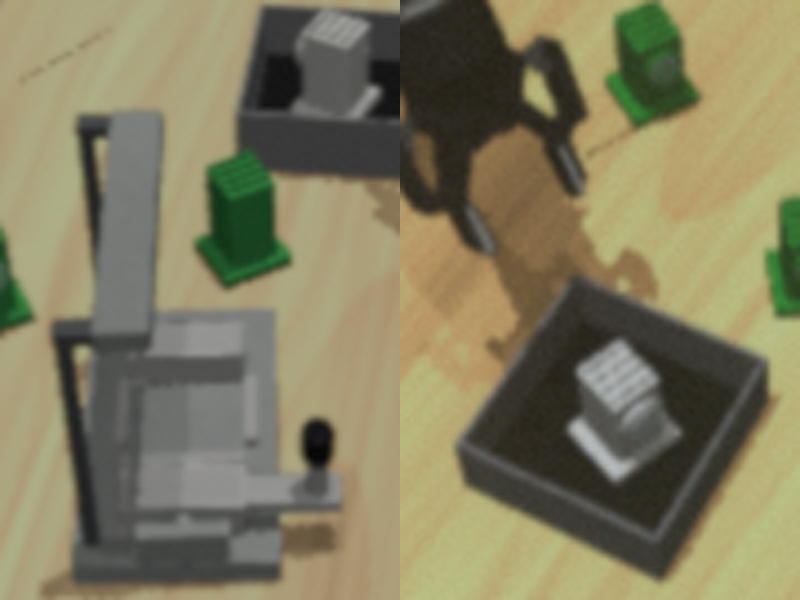

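The lamp stands upright in the middle of the tote (scene crop (620,420)), the jaw is fully back, and the gripper is clear. I'm handing in.

```bash
python3 -c "from station import bot; print(bot.sign_off())"
```

```text
the job is handed in; nothing more can be done
None
```

I handed the job in: the vise jaw is fully back at its stop, the lamp stands upright near the middle of the tote on the lift floor (about 9–10 mm up), and the gripper is clear; no verdict came back at sign-off.

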